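# Clear the top tray and peel it off the stuck stack

### The job

The top tray of the stack is stuck to the trays below by dried grinding paste. First take the steel plate out of it and stand the plate on edge, centred and fully down, in the empty slot of the wooden rack; then peel the tray off by raising the corner with the upright lug while the opposite corner still sits in the stack, and lift it away without picking up the trays below. Finish holding the tray still in the gripper, all of it at least a hand's breadth (100 mm) above the bench, right way up and tipped by no more than 45 degrees, and leave everything else where it stands.

Things in the scene. Friction and masses are not known exactly. Their poses are not given: they have to be found in the camera images.
- plate_mid (a point): Centre of a ground steel backing plate, 90 mm long (its x), 9 mm thick (its y), 65 mm high (its z), 0.4 kg. It stands on its 90 x 9 mm edge in the top tray, free between two upright ribs (60 mm long, gap 11.5 mm) that cover its lowest 18 mm. Grip it across its 9 mm thickness, 12 to 22 mm above the centre.
- free_slot: The empty one of three parallel slots in the rack (the others hold spare plates). Origin: middle of the slot's floor, 10 mm above the bench; x along the slot, z up. 12 mm wide, 24 mm deep, 100 mm long, ends open. The plate stands in it within 20 mm of its middle. Slots are 66 mm apart: between neighbours open the gripper only to some 30 mm.
- rack: Fixed wooden rack, 110 x 190 mm (x, y), top surface 34 mm above the bench; origin: centre of its underside. Slots run along its x.
- tray: Top tray of the stack: formed grey plastic, 0.16 kg or so. Origin: centre of the rim's underside, 40 mm above the bench when nested. Rim 184 x 144 mm (x, y), 3 mm thick; the tub (156 x 116 mm) reaches 14 mm below the rim's underside, with a 10 mm rib under it near the heel corner. z is up out of the tray.
- lug (a point): Centre of the grip lug, an upright block on the top tray's +x +y rim corner: 34 mm along the tray's diagonal, 12 mm thick, 44 mm high (foot on the rim). Axes are the tray's; the diagonal from heel to lug is turned 0.664 rad from the tray's x towards y. At 80, 62, 25 mm in the tray's frame. Grip across the 12 mm, at or a little above the centre, firmly: the weight hangs 0.1 m aside.
- heel (a point): Rim corner of the top tray diagonally opposite to the lug, underside (tray frame -92, -72, 0 mm). The paste holds 45 mm in from here along the diagonal, with some 10 to 16 N, over the first 7 mm of rise. Swing the tray up about this corner, lug rising, by 0.35 to 0.4 rad and it is loose. Pulled up level it may bring the lower trays along.
- heel_seat (a point): The point of the lower trays' rim on which the heel corner rests when nested (40 mm above the bench).
- base: The lower trays, stuck together for good: one loose lump 184 x 144 mm and 40 mm high, 0.9 kg; origin: centre of its underside, axes as the top tray's. It must stay down and in place (30 mm at most).
- spare_a: Another ground steel backing plate, 90 mm long (its x), 9 mm thick (its y), 65 mm high (its z), 0.4 kg, standing in another slot of the rack; origin: centre of its lower edge. Leave alone.
- spare_b: The same, in the third slot. Leave alone.
- glue: Bystander: small white glue bottle, 34 mm across, 100 mm tall; origin under its centre.
- stone: Bystander: yellow sharpening stone, 100 x 32 x 22 mm, lying flat; origin under its centre.
- wheel: Bystander: black rubber contact wheel lying flat, 110 mm across, 35 mm high; origin under its centre.
- oil: Bystander: amber oil bottle, 52 mm across, 150 mm tall; origin under its centre.
- wrench: Bystander: steel wrench lying flat.
- pot: Bystander: open steel cup, 76 mm across, 85 mm tall; origin under its centre.
Mind the look-alikes: they are no part of the job. Leave any yellow look-alike of the part that bears plate_mid alone.

How it is judged:
On the way, in this order (a step that is already met when the one before it is completed fails the run):
1. the plate stands on edge, fully down, released, in the empty slot (x of plate_mid in the frame of free_slot between -0.02 and 0.02 m and y of plate_mid in the frame of free_slot between -0.007 and 0.007 m and z of plate_mid in the frame of free_slot between 0.028 and 0.036 m and angle between plate_mid's own z axis and vertical below 0.25 rad and angle between the x axis of plate_mid and the x axis of free_slot, either way round below 0.12 rad and contact force between plate and the fingers below 0.1 N and linear speed of plate below 0.02 m/s), for 0.2 s.
2. the lug corner is raised (tray tipped by over 7 degrees) while the opposite corner is still in the stack (within 12 mm of its seat) (angle between tray's own z axis and vertical above 0.12 rad and z of lug in the frame of base above 0.08 m and distance between heel and heel_seat below 0.012 m and contact force between tray and the fingers above 0.5 N), for 0.05 s.
At the end, for the whole second after the job is handed in: Tray held still by the fingers, heel corner, lug and centre over 100 mm up, tipped under 46 degrees, clear of lower trays and rack; lower trays flat on the bench; plate on edge on the slot floor, within 20 mm of its middle, upright within 14 degrees (x of plate_mid in the frame of free_slot between -0.02 and 0.02 m and y of plate_mid in the frame of free_slot between -0.007 and 0.007 m and z of plate_mid in the frame of free_slot between 0.028 and 0.036 m and angle between plate_mid's own z axis and vertical below 0.25 rad and angle between the x axis of plate_mid and the x axis of free_slot, either way round below 0.12 rad and height (world z) of each of heel, tray, lug above 0.1 m and angle between tray's own z axis and vertical below 0.8 rad and contact force between tray and the fingers above 1 N and contact force between tray and base below 0.1 N and contact force between tray and rack below 0.1 N and linear speed of tray below 0.03 m/s and angular speed of tray below 0.15 rad/s and height (world z) of base below 0.004 m and angle between base's own z axis and vertical below 0.05 rad); the arm keeps its last pose, push and grip.
It fails at once if the lower trays are lifted or tipped up with the top one (height (world z) of base above 0.008 m or angle between base's own z axis and vertical above 0.08 rad).
It fails at once if the lower trays are shoved over 30 mm (distance of base from where it was at the start of the episode above 0.03 m).
It fails at once if a bystander or a spare plate is moved over 30 mm (distance of any of glue, stone, wheel, oil, wrench, pot, spare_a, spare_b from where it was at the start of the episode above 0.03 m).
It also fails if it takes over 61 s, if anything falls off the work surface, if the arm or the gripper's body presses on something with over 40 N, if the wrist force passes 120 N, or if a joint passes its speed limit or range.

### The arm

A 6-joint arm with a two-finger parallel gripper is mounted at the origin on the work surface. World frame = base frame: x ahead of the robot, y to its left, z up, the work surface at z = 0. Lengths are in m, angles in rad, forces in N, time in s.
With the tool pointing down it reaches from about 0.35 to 0.975 m from the base axis. Payload 4.9 kg.
Tool frame: the origin (TCP) lies on the mounting face of the last link; the fingertips stand 173 mm ahead of it and the grasp point (between the pads) lies ctrl.pinch_z ahead of it (ctrl.pinch_z is the distance from the TCP to the grasp point, in m); z points along the fingers, y is the line along which they close (so a half turn about z gives the same grasp; the last joint's range is limited). The gripper opens to 85 mm and grips with 20 to 120 N. Pads are 22 mm wide; open, the fingers measure 114 mm over their backs; the gripper's body (76 mm by 85 mm) begins 54 mm behind the grasp point. The pads swing forward as they close: fully open they stand 13 mm farther back than shut.
Start: joints at [-1.359, 0.053, 1.613, -0, 1.476, -0.119], TCP at [0.203, -0.591, 0.405] pointing down, gripper open.
Joint ranges: [-3.01, 3.01], [-1.01, 2.22], [0.06, 2.58], [-1.02, 4.17], [0.09, 2.62], [-3.14, 3.14]. Speed limits (rad/s): [2.57, 2.57, 3.14, 3.14, 3.14, 3.14].

### API

Orientations are given as a rotation vector (axis times angle).
In Python, from station import telemetry, eyes, ctrl gives the robot as it stands.
- The arm moves only by the tool apply_moves, never from a script. Its argument "plan" is a list of rows, each a list of 5 numbers: the finger opening in m, from 0 to 0.0854, then the shift along the tool's x, y, z in m, then the turn about the tool's z in rad. In form: [[jaw, x, y, z, roll], ...]. A call has 1 to 12 rows; each row is the pose to reach, as a shift and turn from the pose commanded when the call began, along the tool's axes at that moment; what a row does not reach only later rows make up. A row lasts 1/12 s, in which the tool goes at most 41.7 mm and 7.16 degrees, less where a joint would pass 70% of its speed; a pose out of reach is approached as far as the arm can. A call with a gripper value outside its range is refused whole. The fingers move at their own pace and stop on an object; "newtons" is the grip in N (left out, the last holds). Time passes only in rows, so rows that repeat a pose let the fingers close. It gives the time, the measured TCP pose, the force, the opening and the grip force at its end, in the units of the state.
- telemetry.get_obs(): the state, without advancing time (a new reading comes with each control period).
- eyes.get_image(name): name is "scene" or "top"; returns a dict with "img" (384x512x3 uint8, blue, green, red), "range_z" (384x512 float32, m along the optical axis (not along the pixel's ray), 0 where there is no reading), "K" (3x3 intrinsics, pixels), "dist_coeffs" ([k1, k2, p1, p2, k3] as OpenCV has them; the pictures are not rectified), "pose" (4x4, takes a point from camera to world coordinates). Camera axes: x right, y down, z forward; pixel columns grow to the right and rows downward; lengths in m; the calibration is good to about 2 mm. A picture is of the moment at which its call begins.
- ctrl.finish_job(): hands the job in; it is judged then, once.
Trained networks look in a picture, given as the dict that the camera call returned (one of the last four; its "shot" number tells which), for a name from the list of things; names that differ only in an ending like _2 or _b are one class to them, and where a whole thing is asked for, a point or a joint stands for the part that bears it (a point fixed in the world has none). Each returns a list of dicts, best first, with "confidence" (0 to 1); they miss things now and then, are a little off and sometimes report something else, mostly with a low value. They report only what shows in the picture. A call takes as long as a camera call. They do not tell look-alikes from the thing itself.
- eyes.search_frame(thing, picture): "box" ([left, top, right, bottom] in pixels, round what is visible of it).
- eyes.outline_of(thing, picture): "region" (384x512 bool, what is visible of it) and "box" ([left, top, right, bottom] in pixels, round what is visible of it).
- eyes.tip_of(thing, picture): "point" ([column, row] in pixels: a listed point, or the origin of a listed thing).
The state is a dict: "t": time; "q": joint angles; "dq": joint speeds; "effort": joint torques, N m; "tool_pos": TCP position; "tool_rot": TCP orientation; "contact_force": force on the tool from outside, world axes, zero at the start; "wrist_torque": the same for the moment, N m; "opening": finger opening in m; "grip_force": force on a finger pad.
Only numpy, scipy, OpenCV 4.12 (cv2) and the standard library are available. Lean on these libraries where they do the work, as an engineer would, in place of code of your own. Each camera call takes 0.05 s, during which the arm holds its last target. There are 200 camera calls.

## Working session

There is one attempt and no reset: what is moved stays moved. The work goes in short steps, Python scripts to look and compute and a tool call to move; the robot and the scene stay as the last step left them, time stands still between calls to the robot, and variables do not carry over. Pictures are saved under pics/ and viewed, at most 10 in all, crops included, and the job is handed in when it is done.

Besides the shell and the picture viewer there is one more tool, called after "Emit:" in YAML: its name, and indented under it one key for each argument. apply_moves: Moves the arm, as the interface text tells. Its arguments: {"type":"object","properties":{"plan":{"type":"array","items":{"type":"array","items":{"type":"number"}}},"newtons":{"type":"number"}},"required":["plan"]}

```bash
ls; mkdir -p pics; cat > h.py <<'E'
import numpy as np, cv2
from station import telemetry, eyes, ctrl
from scipy.spatial.transform import Rotation as R
def cloud(p):
    K=np.array(p["K"]);h,w=p["range_z"].shape
    u,v=np.meshgrid(np.arange(w),np.arange(h))
    n=cv2.undistortPoints(np.stack([u,v],-1).reshape(-1,1,2).astype(float),K,np.array(p["dist_coeffs"])).reshape(h,w,2)
    z=p["range_z"];P=np.array(p["pose"])
    c=np.dstack([n[...,0]*z,n[...,1]*z,z])
    W=c@P[:3,:3].T+P[:3,3]; W[z==0]=np.nan
    return W
E
python3 - <<'E'
from h import *
print(ctrl.pinch_z, telemetry.get_obs())
for n in ["scene","top"]:
    p=eyes.get_image(n); np.savez(f"pics/{n}0.npz",img=p["img"],W=cloud(p))
    cv2.imwrite(f"pics/{n}0.png",p["img"])
    print(n,np.round(p["pose"],3).tolist()); W=cloud(p)
    for t in ["plate_mid","free_slot","rack","tray","lug","heel","spare_a","glue","stone","wheel","oil","wrench","pot"]:
        for r in eyes.tip_of(t,p)[:3]:
            c,rw=np.round(r["point"]).astype(int); print(t,c,rw,round(r["confidence"],2),np.round(W[np.clip(rw,0,383),np.clip(c,0,511)],3))
E
```

```text
pics
0.1547 {'t': 0.0, 'q': array([-1.35897998e+00,  5.33584803e-02,  1.61429978e+00, -2.31295040e-05,
        1.47596850e+00, -1.19017607e-01]), 'dq': array([ 0.00013858, -0.00185483,  0.00047621,  0.00051428,  0.00135537,
        0.00081067]), 'effort': array([ 1.03076782e-03, -3.93674040e+01, -3.70179749e+01, -8.42919394e-05,
        6.90784946e-03, -1.39085509e-05]), 'tool_pos': array([ 0.20295107, -0.59084882,  0.40345819]), 'tool_rot': array([-3.09670552e+00, -5.16975073e-01,  1.84207543e-04]), 'contact_force': array([-0.5309094 , -0.4278745 ,  0.02415279]), 'wrist_torque': array([-0.00407034, -0.05637163, -0.02986627]), 'grip_force': 0.0, 'opening': 0.0852144514686284}
scene [[-0.81, 0.449, -0.376, 1.019], [0.586, 0.61, -0.533, 0.733], [-0.01, -0.652, -0.758, 1.051], [0.0, 0.0, 0.0, 1.0]]
plate_mid 284 213 0.83 [0.536 0.172 0.084]
plate_mid 343 205 0.78 [0.356 0.216 0.029]
free_slot 147 178 0.63 [ 0.76  -0.202  0.036]
free_slot 206 158 0.35 [ 0.574 -0.168  0.035]
rack 207 158 0.78 [ 0.571 -0.167  0.034]
tray 283 221 0.79 [0.537 0.171 0.049]
tray 190 247 0.73 [0.783 0.092 0.045
[... 597 characters left out ...]
0.065]
plate_mid 222 192 0.44 [0.535 0.15  0.028]
free_slot 338 190 0.63 [ 0.552 -0.249  0.038]
free_slot 216 194 0.62 [0.519 0.166 0.095]
rack 316 191 0.58 [ 0.547 -0.174  0.031]
tray 217 193 0.69 [0.523 0.163 0.093]
tray 272 184 0.62 [ 0.569 -0.022  0.022]
lug 199 167 0.68 [0.61  0.227 0.085]
heel 237 215 0.88 [0.456 0.096 0.04 ]
spare_a 251 129 0.6 [0.746 0.056 0.084]
spare_a 321 192 0.58 [ 0.542 -0.188  0.05 ]
spare_a 301 189 0.46 [ 0.552 -0.121  0.037]
glue 271 227 0.63 [ 0.42  -0.023  0.003]
stone 273 181 0.61 [ 0.579 -0.025  0.021]
wheel 327 140 0.92 [ 0.727 -0.21   0.038]
oil 251 127 0.67 [0.75  0.057 0.095]
wrench 198 136 0.58 [0.737 0.244 0.005]
pot 134 235 0.57 [0.379 0.453 0.002]
```

```bash
python3 - <<'E'
import cv2
a=cv2.imread("pics/scene0.png")[110:320,110:430];cv2.imwrite("pics/a.png",cv2.resize(a,None,fx=2.5,fy=2.5,interpolation=2))
b=cv2.imread("pics/top0.png")[110:270,110:370];cv2.imwrite("pics/b.png",cv2.resize(b,None,fx=3,fy=3,interpolation=2))
E
```

```text
(no output)
```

View pics/a.png

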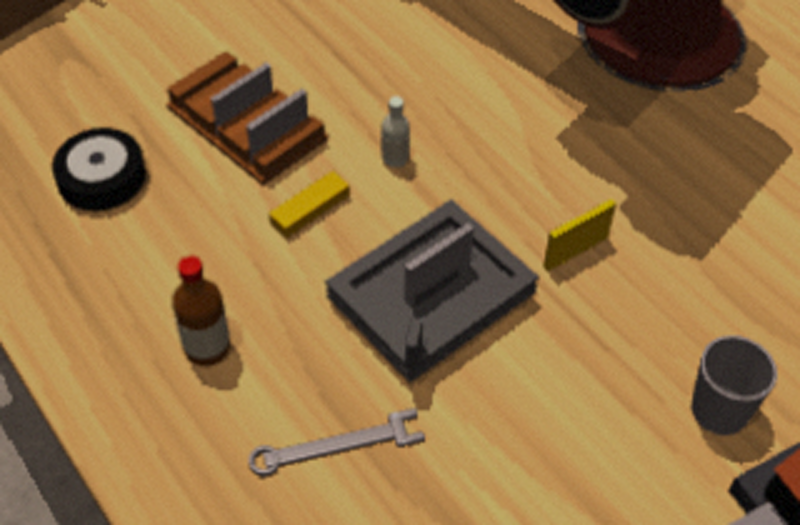

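View pics/b.png

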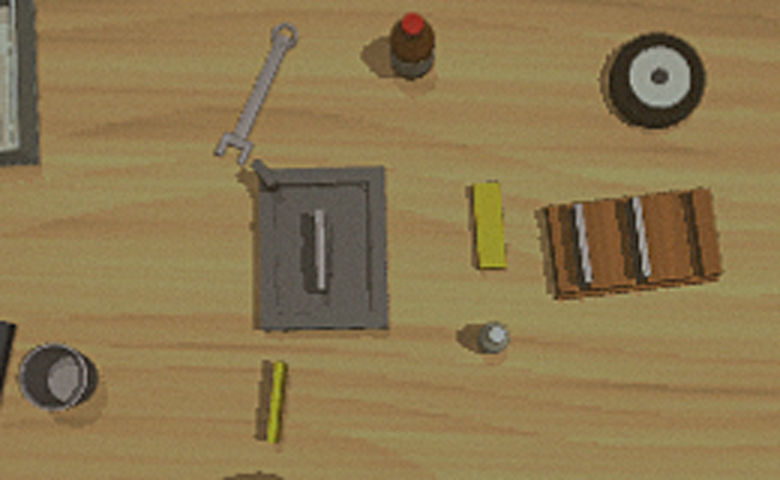

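The top view shows the tray with the plate at about pixel (217,193) and the lug at its upper-left corner, (199,167). The empty slot is the rightmost of the rack, near (340,188). The yellow look-alike stands at (202,244) and is to be left alone.

```bash
cat >> h.py <<'E'
def rect(P):
    (c,s,a)=cv2.minAreaRect((P[:,:2]*1000).astype(np.float32)); return np.round(c,1),np.round(s,1),round(a,2)
def sel(W,x0,x1,y0,y1,z0,z1):
    with np.errstate(invalid="ignore"):
        m=(W[...,0]>x0)&(W[...,0]<x1)&(W[...,1]>y0)&(W[...,1]<y1)&(W[...,2]>z0)&(W[...,2]<z1)
    return m
def pca(P):
    c=P[:,:2].mean(0); w,v=np.linalg.eigh(np.cov(P[:,:2].T)); d=v[:,1]; d=d*np.sign(d[0]); q=(P[:,:2]-c)
    a=q@d; b=q@v[:,0]
    return "n%d c=%s ang=%.3f along[%.3f %.3f] across[%.3f %.3f] z %.3f"%(len(P),np.round(c,4),np.arctan2(d[1],d[0]),*np.percentile(a,[1,99]),*np.percentile(b,[2,98]),np.median(P[:,2]))
E
python3 - <<'E'
from h import *
for n in ["scene","top"]:
    d=np.load(f"pics/{n}0.npz");W=d["W"]
    print(n,"bench z",np.nanmedian(W[sel(W,.4,.7,-.1,.05,-.01,.01)][:,2]))
    for nm,b in dict(plateTop=(.45,.6,.1,.21,.085,.125),plateUp=(.45,.6,.1,.21,.065,.125),lug=(.57,.66,.19,.27,.06,.1),lugtop=(.57,.66,.19,.27,.078,.1),tray=(.4,.66,.05,.27,.036,.05),trayall=(.4,.66,.05,.27,.02,.05),
       rack=(.45,.65,-.32,-.06,.026,.042),sp1=(.48,.62,-.155,-.08,.055,.09),sp2=(.48,.62,-.22,-.155,.055,.09),slotfloor=(.48,.62,-.28,-.21,.004,.02),
       stone=(.5,.65,-.06,.02,.015,.03),glue=(.38,.46,-.06,.02,.03,.12),oil=(.7,.8,.03,.12,.03,.16),yel=(.3,.42,.15,.26,.03,.09),wren=(.62,.9,.15,.32,.004,.02)).items():
        P=W[sel(W,*b)]
        if len(P)>5: print(nm,pca(P),*rect(P))
E
```

```text
scene bench z -0.0005634268828362821
plateTop n133 c=[0.5306 0.1685] ang=0.056 along[-0.046 0.043] across[-0.004 0.006] z 0.093 [529.7 167.1] [89.4 12.3] 3.39
plateUp n255 c=[0.5313 0.1697] ang=0.051 along[-0.046 0.042] across[-0.003 0.007] z 0.086 [529.7 167.1] [89.4 12.3] 3.39
lug n85 c=[0.6157 0.2369] ang=0.677 along[-0.020 0.013] across[-0.005 0.006] z 0.085 [613.6 234.4] [33.1 11.9] 41.26
lugtop n60 c=[0.6143 0.235 ] ang=0.705 along[-0.017 0.015] across[-0.006 0.006] z 0.086 [613.5 234.3] [32.9 11.8] 41.26
tray n1340 c=[0.537  0.1689] ang=-0.139 along[-0.101 0.099] across[-0.077 0.080] z 0.042 [516.3 166. ] [227.2 148.1] 3.04
trayall n2725 c=[0.5396 0.1705] ang=-0.148 along[-0.104 0.097] across[-0.075 0.078] z 0.035 [516.6 166. ] [227.7 148.1] 3.04
rack n954 c=[ 0.5627 -0.1842] ang=-1.421 along[-0.091 0.099] across[-0.043 0.054] z 0.033 [ 557.2 -191.3] [104.9 197.7] 8.78
sp1 n176 c=[ 0.548  -0.1223] ang=0.142 along[-0.046 0.043] across[-0.004 0.008] z 0.070 [ 546.7 -124.4] [89.9 13.7] 8.69
sp2 n171 c=[ 0.5584 -0.1872] ang=0.140 along[-0.046 0.043] across[-0.005 0.008] z 0.070 [ 
[... 1913 characters left out ...]
.253 ] ang=-0.019 along[-0.061 0.074] across[-0.039 0.025] z 0.011 [ 550.4 -245.9] [137.7  66.4] 0.23
stone n254 c=[ 0.5673 -0.0236] ang=0.104 along[-0.049 0.048] across[-0.015 0.015] z 0.022 [566.4 -23.7] [99.1 32.4] 5.7
glue n90 c=[ 0.4338 -0.0281] ang=0.605 along[-0.016 0.016] across[-0.014 0.017] z 0.068 [435.  -29.3] [33.1 32.6] 46.64
oil n250 c=[0.7568 0.0707] ang=-1.505 along[-0.024 0.025] across[-0.024 0.016] z 0.101 [762.5  70.2] [49.4 44.6] 86.28
yel n100 c=[0.3554 0.2112] ang=-0.065 along[-0.044 0.043] across[-0.005 0.004] z 0.063 [356.1 212. ] [ 9.6 89.8] 86.24
wren n623 c=[0.7443 0.2396] ang=-0.144 along[-0.121 0.149] across[-0.081 0.087] z 0.006 [760.1 234.8] [279.5 169.4] 0.14
```

```bash
cat >> h.py <<'E'
def go(x,y,z,yaw):
    "tool-frame shift to bring the grasp point to world x,y,z with tool x at yaw (mod pi)"
    s=telemetry.get_obs(); M=R.from_rotvec(s["tool_rot"]).as_matrix()
    g=s["tool_pos"]+ctrl.pinch_z*M[:,2]
    d=M.T@(np.array([x,y,z])-g); cur=np.arctan2(M[1,0],M[0,0])
    r=(cur-yaw+np.pi/2)%np.pi-np.pi/2
    print("t %.2f grasp %s yaw %.3f tilt %.3f -> shift %s roll %.3f | F %s open %.4f grip %.1f q6 %.2f"%(s["t"],np.round(g,4),cur,np.arccos(-M[2,2]),np.round(d,4),r,np.round(s["contact_force"],1),s["opening"],s["grip_force"],s["q"][5]))
E
python3 -c "
from h import *
go(.527,.1667,.23,.055)"
```

```text
t 1.40 grasp [ 0.203  -0.5911  0.25  ] yaw 0.331 tilt 0.000 -> shift [ 0.5525 -0.6115  0.02  ] roll 0.276 | F [ 0.1 -0.8 -0.1] open 0.0856 grip 0.0 q6 -0.12
```

Emit:
apply_moves:
  plan:
    - [0.04, 0.552, -0.611, 0.02, 0.276]
    - [0.04, 0.552, -0.611, 0.02, 0.276]
    - [0.04, 0.552, -0.611, 0.02, 0.276]
    - [0.04, 0.552, -0.611, 0.02, 0.276]
    - [0.04, 0.552, -0.611, 0.02, 0.276]
    - [0.04, 0.552, -0.611, 0.02, 0.276]
    - [0.04, 0.552, -0.611, 0.02, 0.276]
    - [0.04, 0.552, -0.611, 0.02, 0.276]
    - [0.04, 0.552, -0.611, 0.02, 0.276]
    - [0.04, 0.552, -0.611, 0.02, 0.276]
    - [0.04, 0.552, -0.611, 0.02, 0.276]
    - [0.04, 0.552, -0.611, 0.02, 0.276]

```text
t: 2.4
tool_pos: [0.3996, -0.1294, 0.3929]
tool_rot: [3.14, 0.085, 0.002]
contact_force: [0.4, -0.1, -0.0]
opening: 0.0396
grip_force: 0.0
```

```bash
python3 -c "
from h import *
go(.527,.1667,.14,.055)"
```

```text
t 2.40 grasp [ 0.3998 -0.1295  0.2382] yaw 0.054 tilt 0.002 -> shift [ 0.143  -0.289   0.0982] roll -0.001 | F [ 0.4 -0.1 -0. ] open 0.0396 grip 0.0 q6 1.03
```

Emit:
apply_moves:
  plan:
    - [0.04, 0.143, -0.289, 0.0, 0]
    - [0.04, 0.143, -0.289, 0.0, 0]
    - [0.04, 0.143, -0.289, 0.0, 0]
    - [0.04, 0.143, -0.289, 0.0, 0]
    - [0.04, 0.143, -0.289, 0.0, 0]
    - [0.04, 0.143, -0.289, 0.0, 0]
    - [0.04, 0.143, -0.289, 0.0, 0]
    - [0.04, 0.143, -0.289, 0.04, 0]
    - [0.04, 0.143, -0.289, 0.08, 0]
    - [0.04, 0.143, -0.289, 0.098, 0]
    - [0.04, 0.143, -0.289, 0.098, 0]
    - [0.04, 0.143, -0.289, 0.098, 0]

```text
t: 3.4
tool_pos: [0.5259, 0.1649, 0.2932]
tool_rot: [3.14, 0.086, -0.006]
contact_force: [1.4, 0.2, 1.1]
opening: 0.0401
grip_force: 0.0
```

```bash
python3 - <<'E'
from h import *
go(.527,.1667,.078,.055)
p=eyes.get_image("scene"); c=p["img"][150:260,220:350]
cv2.imwrite("pics/c.png",cv2.resize(c,None,fx=5,fy=5,interpolation=2))
E
```

```text
t 3.40 grasp [0.5254 0.1649 0.1385] yaw 0.055 tilt 0.004 -> shift [ 0.002  -0.0018  0.0605] roll 0.000 | F [1.4 0.2 1.1] open 0.0401 grip 0.0 q6 1.68
```

View pics/c.png

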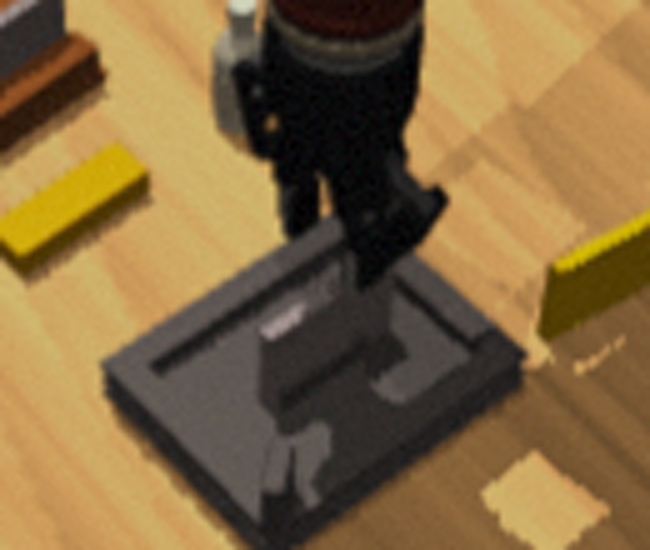

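The fingers straddle the plate, whose top edge runs around (300,320) in the crop. I'll descend and close on it.

Emit:
apply_moves:
  plan:
    - [0.04, 0, 0, 0.03, 0]
    - [0.04, 0, 0, 0.055, 0]
    - [0.04, 0, 0, 0.06, 0]
    - [0.04, 0, 0, 0.06, 0]
    - [0.02, 0, 0, 0.06, 0]
    - [0.0, 0, 0, 0.06, 0]
    - [0.0, 0, 0, 0.06, 0]
    - [0.0, 0, 0, 0.06, 0]
    - [0.0, 0, 0, 0.06, 0]
    - [0.0, 0, 0, 0.06, 0]
    - [0.0, 0, 0, 0.06, 0]
  newtons: 35

```text
t: 4.37
tool_pos: [0.5276, 0.1651, 0.2374]
tool_rot: [-3.14, -0.086, -0.007]
contact_force: [-0.6, 0.1, 7.0]
opening: 0.0085
grip_force: 37.8
```

```bash
python3 -c "
from h import *
go(.527,.1667,.18,.055)"
```

```text
t 4.37 grasp [0.5283 0.1652 0.0827] yaw 0.055 tilt 0.004 -> shift [-0.0008 -0.0016 -0.0973] roll -0.000 | F [-0.6  0.1  7. ] open 0.0085 grip 37.8 q6 1.68
```

Emit:
apply_moves:
  plan:
    - [0.0, 0, 0, 0.0, 0]
    - [0.0, 0, 0, -0.02, 0]
    - [0.0, 0, 0, -0.05, 0]
    - [0.0, 0, 0, -0.09, 0]
    - [0.0, 0, 0, -0.12, 0]
    - [0, 0.001, 0.04, -0.12, 0]
    - [0, 0.002, 0.08, -0.12, -0.02]
    - [0, 0.003, 0.12, -0.12, -0.03]
    - [0, 0.005, 0.16, -0.12, -0.05]
    - [0, 0.007, 0.2, -0.12, -0.07]
    - [0, 0.009, 0.24, -0.12, -0.09]
    - [0, 0.012, 0.28, -0.12, -0.092]
  newtons: 60

```text
t: 5.37
tool_pos: [0.5531, -0.1158, 0.3542]
tool_rot: [-3.133, -0.231, 0.001]
contact_force: [0.9, 0.9, -4.0]
opening: 0.0078
grip_force: 59.6
```

```bash
python3 -c "
from h import *
go(.563,-.2565,.15,.147)"
```

```text
t 5.37 grasp [ 0.553  -0.1157  0.1995] yaw 0.148 tilt 0.001 -> shift [-0.0107  0.1408  0.0494] roll 0.001 | F [ 0.9  0.9 -4. ] open 0.0078 grip 59.6 q6 1.09
```

Emit:
apply_moves:
  plan:
    - [0, -0.003, 0.035, 0, 0]
    - [0, -0.006, 0.07, 0, 0]
    - [0, -0.009, 0.105, 0, 0]
    - [0, -0.011, 0.13, 0, 0]
    - [0, -0.011, 0.14, 0.02, 0]
    - [0, -0.011, 0.14, 0.04, 0]
    - [0, -0.011, 0.14, 0.04, 0]
    - [0, -0.011, 0.14, 0.04, 0]

```text
t: 6.03
tool_pos: [0.5625, -0.2537, 0.3123]
tool_rot: [-3.13, -0.23, 0.006]
contact_force: [0.6, -0.1, -3.9]
opening: 0.0079
grip_force: 59.4
```

```bash
python3 - <<'E'
from h import *
go(.563,-.2565,.08,.147)
for n in ["top","scene"]:
    p=eyes.get_image(n); W=cloud(p); np.savez(f"pics/{n}1.npz",img=p["img"],W=W)
    for nm,b in dict(plate=(.49,.64,-.31,-.22,.098,.125),pl2=(.49,.64,-.31,-.22,.105,.16),rack=(.45,.65,-.32,-.06,.026,.042),sp1=(.48,.62,-.155,-.08,.055,.09),sp2=(.48,.62,-.22,-.155,.055,.09)).items():
        P=W[sel(W,*b)]
        if len(P)>5: print(n,nm,pca(P),*rect(P))
    c=p["img"][140:240,270:370] if n=="top" else p["img"][100:220,110:270]
    cv2.imwrite(f"pics/{n}1.png",cv2.resize(c,None,fx=5,fy=5,interpolation=2))
E
```

```text
t 6.03 grasp [ 0.5619 -0.2532  0.1576] yaw 0.147 tilt 0.005 -> shift [0.001  0.0036 0.0776] roll -0.000 | F [ 0.6 -0.1 -3.9] open 0.0079 grip 59.4 q6 0.88
top rack n814 c=[ 0.55   -0.1594] ang=-1.091 along[-0.071 0.091] across[-0.052 0.049] z 0.034 [ 549.2 -172.8] [100.9 154.7] 8.67
top sp1 n93 c=[ 0.5402 -0.1252] ang=0.144 along[-0.043 0.044] across[-0.004 0.005] z 0.074 [ 540.6 -125.6] [88.1 10.1] 8.12
top sp2 n95 c=[ 0.5531 -0.1901] ang=0.135 along[-0.045 0.043] across[-0.004 0.006] z 0.075 [ 551.4 -191.4] [89.8 10.4] 8.14
scene plate n120 c=[ 0.5643 -0.25  ] ang=0.140 along[-0.046 0.043] across[-0.004 0.004] z 0.116 [ 562.3 -250.5] [91. 11.] 11.13
scene pl2 n319 c=[ 0.5649 -0.249 ] ang=0.150 along[-0.047 0.042] across[-0.010 0.005] z 0.132 [ 561.8 -246.6] [91.1 19.3] 7.54
scene rack n953 c=[ 0.563  -0.1843] ang=-1.425 along[-0.091 0.099] across[-0.043 0.054] z 0.033 [ 557.2 -189. ] [103.4 199. ] 9.04
scene sp1 n181 c=[ 0.5481 -0.122 ] ang=0.145 along[-0.048 0.043] across[-0.005 0.008] z 0.070 [ 546.3 -123.9] [92.1 14.2] 7.73
scene sp2 n173 c=[ 0.5599 -0.1869] ang=0.146 along[-0.046 0.042] across[-0.004 0.007] z 0.070 [ 558.3 -189.3] [89.  15.4] 12.16
```

View pics/scene1.png

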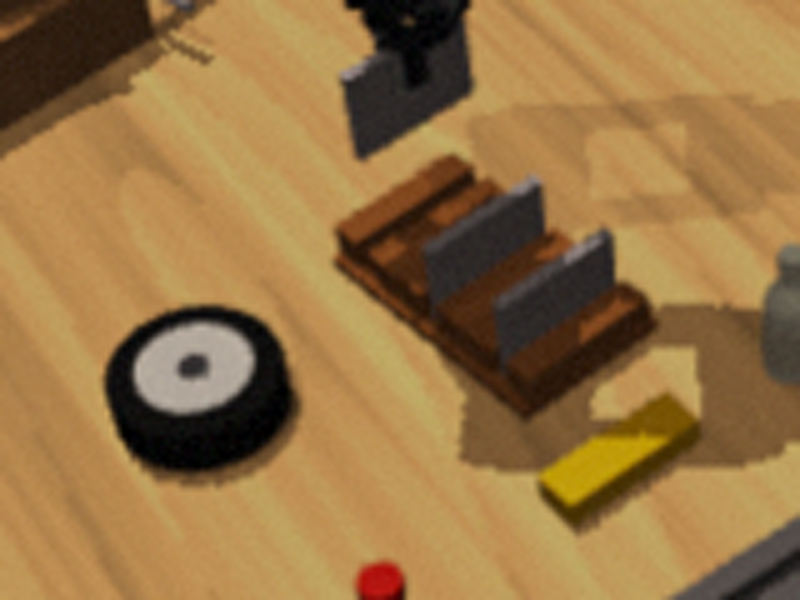

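The plate hangs upright in the gripper, parallel to the slots, above the empty slot at the rack's upper left end. I'll compare it with the slot in the same camera.

```bash
python3 - <<'E'
from h import *
a=.146; n=np.array([-np.sin(a),np.cos(a)]); e=np.array([np.cos(a),np.sin(a)])
from scipy.stats import trim_mean
for f in ["scene0","scene1"]:
    W=np.load(f"pics/{f}.npz")["W"]
    for nm,b in dict(held=(.49,.64,-.31,-.21,.098,.138),sp1=(.48,.62,-.155,-.08,.042,.090),sp2=(.48,.62,-.22,-.155,.042,.090)).items():
        P=W[sel(W,*b)]
        if len(P)<20: continue
        N=P[:,:2]@n
        E_=P[:,:2]@e
        k=np.abs(E_-np.median(E_))<.04
        A=np.c_[np.ones(k.sum()),E_[k]-E_[k].mean(),P[k,2]-P[k,2].mean()]
        c=np.linalg.lstsq(A,N[k],rcond=None)[0]
        print(f,nm,k.sum(),"N med %.4f fit %s"%(np.median(N[k]),np.round(c,3)),"std %.4f"%(N[k]-A@c).std(),"E mid %.4f"%np.mean(np.percentile(E_,[2,98])))
for f in ["top0","scene0"]:
    W=np.load(f"pics/{f}.npz")["W"]
    P=W[sel(W,.45,.66,-.32,-.06,-.02,.1)]; N=P[:,:2]@n; E_=P[:,:2]@e
    rc=np.array([.5515,-.1917])@e; k=np.abs(E_-rc)<.045
    N,z=N[k],P[k,2]
    print(f)
    for lo in np.arange(-.385,-.16,.004) if 0 else np.arange(-.365,-.30,.002):
        q=z[(N>=lo)&(N<lo+.002)]
        print("%.3f n%d med %.3f top%.2f"%(lo+.001,len(q),np.median(q) if len(q) else 0,np.mean(q>.027) if len(q) else 0),end="; ")
    t=N[(z>.028)&(z<.04)]
    print("\nrack ends",np.percentile(t,[.5,99.5]))
E
```

```text
scene0 sp1 215 N med -0.1993 fit [-0.2    0.001 -0.105] std 0.0027 E mid 0.5232
scene0 sp2 208 N med -0.2653 fit [-0.266  0.001 -0.073] std 0.0027 E mid 0.5238
scene1 held 173 N med -0.3292 fit [-0.329 -0.011  0.013] std 0.0021 E mid 0.5202
scene1 sp1 218 N med -0.1990 fit [-0.2   -0.004 -0.103] std 0.0026 E mid 0.5232
scene1 sp2 209 N med -0.2656 fit [-0.266  0.005 -0.079] std 0.0025 E mid 0.5242
top0
-0.364 n11 med 0.034 top1.00; -0.362 n17 med 0.036 top1.00; -0.360 n14 med 0.036 top1.00; -0.358 n14 med 0.034 top1.00; -0.356 n17 med 0.033 top1.00; -0.354 n12 med 0.034 top1.00; -0.352 n17 med 0.033 top1.00; -0.350 n15 med 0.033 top1.00; -0.348 n11 med 0.035 top1.00; -0.346 n16 med 0.036 top1.00; -0.344 n33 med 0.026 top0.48; -0.342 n37 med 0.017 top0.32; -0.340 n14 med 0.011 top0.07; -0.338 n20 med 0.011 top0.00; -0.336 n5 med 0.012 top0.00; -0.334 n1 med 0.017 top0.00; -0.332 n2 med 0.026 top0.00; -0.330 n7 med 0.033 top1.00; -0.328 n12 med 0.034 top1.00; -0.326 n18 med 0.036 top1.00; -0.324 n14 med 0.035 top1.00; -0.322 n15 med 0.036 top1.00; -0.320 n17 med 0.034 top1.00; -0.318 n
[... 643 characters left out ...]
d 0.026 top0.48; -0.342 n39 med 0.029 top0.62; -0.340 n21 med 0.029 top0.62; -0.338 n3 med 0.033 top0.67; -0.336 n0 med 0.000 top0.00; -0.334 n0 med 0.000 top0.00; -0.332 n0 med 0.000 top0.00; -0.330 n3 med 0.032 top1.00; -0.328 n9 med 0.031 top1.00; -0.326 n8 med 0.034 top1.00; -0.324 n14 med 0.034 top1.00; -0.322 n14 med 0.033 top1.00; -0.320 n14 med 0.033 top1.00; -0.318 n11 med 0.032 top1.00; -0.316 n10 med 0.034 top1.00; -0.314 n11 med 0.034 top1.00; -0.312 n8 med 0.033 top1.00; -0.310 n12 med 0.035 top1.00; -0.308 n6 med 0.036 top1.00; -0.306 n3 med 0.033 top1.00; -0.304 n1 med 0.037 top1.00; -0.302 n2 med 0.034 top1.00; -0.300 n2 med 0.033 top1.00; 
rack ends [-0.36364122 -0.17225811]
```

```bash
python3 - <<'E'
from h import *
a=.146; n=np.array([-np.sin(a),np.cos(a)]); e=np.array([np.cos(a),np.sin(a)])
go(.563,-.2565,.08,.147)
s=telemetry.get_obs(); print(s["tool_pos"][:2]@n)
p=eyes.get_image("scene"); W2=cloud(p); Ws=[np.load("pics/scene0.npz")["W"],np.load("pics/scene1.npz")["W"],W2]
for i,W in enumerate(Ws):
    for nm,b in dict(held=(.49,.64,-.31,-.21,.108,.150),sp1=(.48,.62,-.155,-.08,.040,.066),sp2=(.48,.62,-.22,-.155,.040,.066)).items():
        P=W[sel(W,*b)]; N=P[:,:2]@n; E_=P[:,:2]@e
        if len(P)<20: continue
        k=np.abs(E_-.522)<.042
        if nm=="held": k&=np.abs(E_-.522)>.018
        print(i,nm,k.sum(),"mean %.4f med %.4f sd %.4f"%(N[k].mean(),np.median(N[k]),N[k].std()), "slope E %.3f"%np.polyfit(E_[k],N[k],1)[0])
    P=W[sel(W,.45,.66,-.32,-.06,.029,.04)];N=P[:,:2]@n;print("rack ends",np.percentile(N,[.3,99.7]))
E
```

```text
t 6.13 grasp [ 0.5636 -0.2538  0.1607] yaw 0.147 tilt 0.001 -> shift [-0.0011  0.0026  0.0807] roll 0.000 | F [ 0.3  0.  -3. ] open 0.0078 grip 59.4 q6 0.88
-0.3329953578956175
0 sp1 136 mean -0.1990 med -0.1988 sd 0.0016 slope E -0.001
0 sp2 133 mean -0.2649 med -0.2650 sd 0.0026 slope E -0.007
rack ends [-0.36382738 -0.17203389]
1 held 143 mean -0.3292 med -0.3291 sd 0.0023 slope E 0.002
1 sp1 132 mean -0.1988 med -0.1985 sd 0.0016 slope E -0.009
1 sp2 131 mean -0.2650 med -0.2651 sd 0.0017 slope E 0.002
rack ends [-0.36661625 -0.1719972 ]
2 held 139 mean -0.3294 med -0.3292 sd 0.0021 slope E 0.001
2 sp1 141 mean -0.1986 med -0.1988 sd 0.0028 slope E -0.006
2 sp2 132 mean -0.2649 med -0.2649 sd 0.0017 slope E 0.005
rack ends [-0.36414199 -0.1710055 ]
```

Emit:
apply_moves:
  plan:
    - [0, 0.003, 0.0015, 0.02, 0]
    - [0, 0.003, 0.0015, 0.045, 0]
    - [0, 0.003, 0.0015, 0.062, 0]
    - [0, 0.003, 0.0015, 0.066, 0]
    - [0, 0.003, 0.0015, 0.069, 0]
    - [0, 0.003, 0.0015, 0.072, 0]
    - [0, 0.003, 0.0015, 0.075, 0]
    - [0, 0.003, 0.0015, 0.077, 0]
    - [0, 0.003, 0.0015, 0.077, 0]

```text
t: 6.93
tool_pos: [0.5667, -0.2552, 0.2382]
tool_rot: [3.132, 0.23, 0.001]
contact_force: [-0.5, -0.3, -3.9]
opening: 0.0083
grip_force: 59.4
```

```bash
python3 -c "
from h import *
go(.563,-.2565,.0642,.147)"
```

```text
t 6.93 grasp [ 0.5669 -0.2553  0.0835] yaw 0.147 tilt 0.001 -> shift [-0.004   0.0006  0.0193] roll -0.000 | F [-0.5 -0.3 -3.9] open 0.0083 grip 59.4 q6 0.88
```

Emit:
apply_moves:
  plan:
    - [0, 0, 0, 0.004, 0]
    - [0, 0, 0, 0.008, 0]
    - [0, 0, 0, 0.012, 0]
    - [0, 0, 0, 0.015, 0]
    - [0, 0, 0, 0.017, 0]
    - [0, 0, 0, 0.018, 0]
    - [0, 0, 0, 0.018, 0]
    - [0, 0, 0, 0.018, 0]

```text
t: 7.6
tool_pos: [0.5665, -0.2552, 0.2195]
tool_rot: [3.133, 0.23, 0.0]
contact_force: [0.5, -0.1, -3.4]
opening: 0.0081
grip_force: 59.4
```

```bash
python3 -c "
from h import *
go(.563,-.2565,.0642,.147)"
```

```text
t 7.60 grasp [ 0.5665 -0.2552  0.0648] yaw 0.147 tilt 0.000 -> shift [-0.0037  0.0008  0.0006] roll -0.000 | F [ 0.5 -0.1 -3.4] open 0.0081 grip 59.4 q6 0.88
```

Emit:
apply_moves:
  plan:
    - [0, 0, 0, 0.001, 0]
    - [0, 0, 0, 0.002, 0]
    - [0, 0, 0, 0.003, 0]
    - [0, 0, 0, 0.003, 0]
    - [0, 0, 0, 0.003, 0]

```text
t: 8.02
tool_pos: [0.5669, -0.2554, 0.2186]
tool_rot: [3.133, 0.231, 0.0]
contact_force: [-4.2, 1.0, 6.5]
opening: 0.008
grip_force: 61.0
```

Contact with the floor; I'll release, then withdraw.

Emit:
apply_moves:
  plan:
    - [0.015, 0, 0, 0, 0]
    - [0.028, 0, 0, 0, 0]
    - [0.028, 0, 0, 0, 0]
    - [0.028, 0, 0, 0, 0]
    - [0.028, 0, 0, 0, 0]
    - [0.028, 0, 0, -0.03, 0]
    - [0.028, 0, 0, -0.07, 0]
    - [0.028, 0, 0, -0.11, 0]
    - [0.028, 0, 0, -0.15, 0]
    - [0.028, 0, 0, -0.15, 0]
    - [0.028, 0, 0, -0.15, 0]

```text
t: 8.93
tool_pos: [0.5673, -0.2556, 0.3711]
tool_rot: [3.129, 0.23, 0.01]
contact_force: [0.6, -0.8, -1.2]
opening: 0.028
grip_force: 0.0
```

```bash
python3 - <<'E'
from h import *
go(.611,.233,.15,.719)
p=eyes.get_image("scene");W=cloud(p)
a=.146; n=np.array([-np.sin(a),np.cos(a)]); e=np.array([np.cos(a),np.sin(a)])
for nm,b in dict(new=(.49,.64,-.29,-.215,.040,.066),sp2=(.48,.62,-.22,-.155,.040,.066)).items():
    P=W[sel(W,*b)]; N=P[:,:2]@n; E_=P[:,:2]@e; print(nm,len(P),N.mean(),np.percentile(E_,[2,98]),np.polyfit(E_,N,1)[0])
    P=W[sel(W,*b[:4],.04,.11)]; print("top z",np.percentile(P[:,2],98))
cv2.imwrite("pics/d.png",cv2.resize(p["img"][100:270,110:310],None,fx=3.5,fy=3.5,interpolation=2))
E
```

```text
t 8.93 grasp [ 0.5684 -0.2562  0.2164] yaw 0.147 tilt 0.008 -> shift [ 0.1134 -0.478   0.0647] roll -0.572 | F [ 0.6 -0.8 -1.2] open 0.0280 grip 0.0 q6 0.88
new 143 -0.331934020806437 [0.4820607  0.56923682] -0.022171540645420998
top z 0.07692201342477548
sp2 153 -0.2654854312296036 [0.47968612 0.56756327] -0.014202890795998199
top z 0.07748802955149992
```

View pics/d.png

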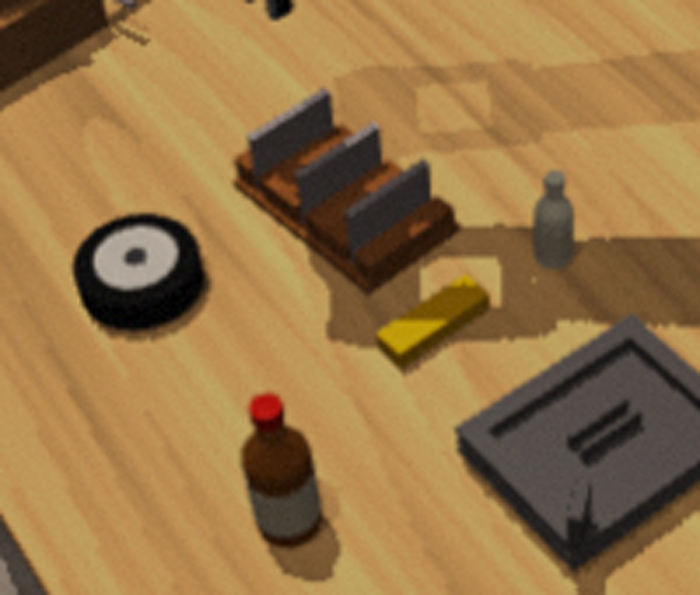

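The plate stands fully down in the free slot (top at z 0.077, as the spares) and the others are undisturbed. Now to the lug.

Emit:
apply_moves:
  plan:
    - [0.045, 0.113, -0.478, 0, -0.572]
    - [0.045, 0.113, -0.478, 0, -0.572]
    - [0.045, 0.113, -0.478, 0, -0.572]
    - [0.045, 0.113, -0.478, 0, -0.572]
    - [0.045, 0.113, -0.478, 0, -0.572]
    - [0.045, 0.113, -0.478, 0, -0.572]
    - [0.045, 0.113, -0.478, 0, -0.572]
    - [0.045, 0.113, -0.478, 0, -0.572]
    - [0.045, 0.113, -0.478, 0, -0.572]
    - [0.045, 0.113, -0.478, 0, -0.572]
    - [0.045, 0.113, -0.478, 0, -0.572]
    - [0.045, 0.113, -0.478, 0, -0.572]

```text
t: 9.98
tool_pos: [0.6074, 0.2371, 0.3633]
tool_rot: [-2.939, -1.107, 0.007]
contact_force: [1.0, -0.8, 0.5]
opening: 0.0451
grip_force: 0.0
```

Emit:
apply_moves:
  plan:
    - [0.045, 0, 0, 0, 0]
    - [0.045, 0, 0, 0, 0]

```text
t: 10.15
tool_pos: [0.6076, 0.2359, 0.3633]
tool_rot: [-2.939, -1.109, 0.008]
contact_force: [-0.5, -1.1, -0.6]
opening: 0.045
grip_force: 0.0
```

```bash
python3 -c "
from h import *
go(.611,.2325,.12,.719)"
```

```text
t 10.15 grasp [0.6069 0.2356 0.2086] yaw 0.722 tilt 0.005 -> shift [0.0014 0.0053 0.0886] roll 0.003 | F [-0.5 -1.1 -0.6] open 0.0450 grip 0.0 q6 1.11
```

Emit:
apply_moves:
  plan:
    - [0.045, 0.0015, 0.005, 0.04, 0.003]
    - [0.045, 0.0015, 0.005, 0.075, 0.003]
    - [0.045, 0.0015, 0.005, 0.08, 0.003]
    - [0.045, 0.0015, 0.005, 0.08, 0.003]

```text
t: 10.48
tool_pos: [0.6112, 0.2298, 0.2814]
tool_rot: [-2.943, -1.098, 0.015]
contact_force: [-0.8, -0.2, -0.2]
opening: 0.0449
grip_force: 0.0
```

```bash
python3 - <<'E'
from h import *
go(.611,.2325,.071,.719)
p=eyes.get_image("scene")
cv2.imwrite("pics/e.png",cv2.resize(p["img"][170:280,210:340],None,fx=5,fy=5,interpolation=2))
E
```

```text
t 10.48 grasp [0.6097 0.2294 0.1267] yaw 0.714 tilt 0.010 -> shift [ 0.0035 -0.0013  0.0557] roll -0.005 | F [-0.8 -0.2 -0.2] open 0.0449 grip 0.0 q6 1.10
```

View pics/e.png

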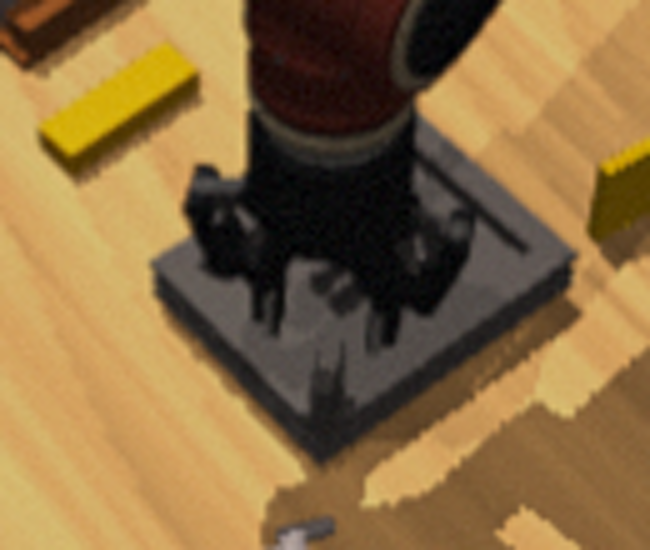

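The fingers, at about (265,320) and (385,335) in the crop, straddle the lug at (328,380). I'll descend and grip.

Emit:
apply_moves:
  plan:
    - [0.045, 0.002, 0, 0.03, 0]
    - [0.045, 0.002, 0, 0.05, 0]
    - [0.045, 0.002, 0, 0.054, 0]
    - [0.045, 0.002, 0, 0.054, 0]
    - [0.03, 0.002, 0, 0.054, 0]
    - [0.01, 0.002, 0, 0.054, 0]
    - [0.0, 0.002, 0, 0.054, 0]
    - [0.0, 0.002, 0, 0.054, 0]
    - [0.0, 0.002, 0, 0.054, 0]
    - [0.0, 0.002, 0, 0.054, 0]
    - [0.0, 0.002, 0, 0.054, 0]
  newtons: 45

```text
t: 11.45
tool_pos: [0.6152, 0.2332, 0.2355]
tool_rot: [-2.943, -1.099, -0.006]
contact_force: [-0.6, 0.9, 6.8]
opening: 0.0113
grip_force: 44.9
```

```bash
python3 - <<'E'
from h import *
go(.611,.2325,.071,.719)
# arc about heel, in tool x (outwards) and z (down)
r,h=.218,.031
for th in np.arange(.04,.41,.04): print(round(th,2),np.round([r*np.cos(th)-h*np.sin(th)-r,-(r*np.sin(th)+h*np.cos(th)-h)],4))
E
```

```text
t 11.45 grasp [0.6158 0.2334 0.0808] yaw 0.715 tilt 0.004 -> shift [-0.0042 -0.0024  0.0098] roll -0.004 | F [-0.6  0.9  6.8] open 0.0113 grip 44.9 q6 1.10
0.04 [-0.0014 -0.0087]
0.08 [-0.0032 -0.0173]
0.12 [-0.0053 -0.0259]
0.16 [-0.0077 -0.0343]
0.2 [-0.0105 -0.0427]
0.24 [-0.0136 -0.0509]
0.28 [-0.0171 -0.059 ]
0.32 [-0.0208 -0.067 ]
0.36 [-0.0249 -0.0748]
0.4 [-0.0293 -0.0824]
```

Emit:
apply_moves:
  plan:
    - [0.02, 0, 0, 0, 0]
    - [0.02, 0, 0, 0, 0]
    - [0.02, 0, 0, 0, 0]
    - [0.02, -0.002, 0, 0.003, 0]
    - [0.02, -0.002, 0, 0.005, 0]
    - [0.02, -0.002, 0, 0.005, 0]
    - [0.02, -0.002, 0, 0.005, 0]

```text
t: 12.03
tool_pos: [0.6125, 0.2314, 0.2269]
tool_rot: [-2.942, -1.101, 0.002]
contact_force: [0.4, 1.1, -0.4]
opening: 0.0202
grip_force: 0.0
```

```bash
python3 - <<'E'
from h import *
go(.611,.2325,.069,.719)
E
```

```text
t 12.03 grasp [0.6124 0.2313 0.0722] yaw 0.716 tilt 0.001 -> shift [-0.0003 -0.0018  0.0032] roll -0.003 | F [ 0.4  1.1 -0.4] open 0.0202 grip 0.0 q6 1.10
```

Emit:
apply_moves:
  plan:
    - [0.02, 0, -0.001, 0.003, 0]
    - [0.02, 0, -0.001, 0.003, 0]
    - [0.0, 0, -0.001, 0.003, 0]
    - [0.0, 0, -0.001, 0.003, 0]
    - [0.0, 0, -0.001, 0.003, 0]
    - [0.0, 0, -0.001, 0.003, 0]
    - [0.0, 0, -0.001, 0.003, 0]
  newtons: 45

```text
t: 12.62
tool_pos: [0.6119, 0.2323, 0.2243]
tool_rot: [-2.942, -1.1, 0.001]
contact_force: [-2.3, 0.0, -0.2]
opening: 0.012
grip_force: 44.5
```

Emit:
apply_moves:
  plan:
    - [0, -0.0005, 0, -0.004, 0]
    - [0, -0.0014, 0, -0.009, 0]
    - [0, -0.002, 0, -0.013, 0]
    - [0, -0.003, 0, -0.017, 0]
    - [0, -0.004, 0, -0.0215, 0]
    - [0, -0.0053, 0, -0.026, 0]
    - [0, -0.0065, 0, -0.03, 0]
    - [0, -0.0077, 0, -0.034, 0]
    - [0, -0.009, 0, -0.0385, 0]
    - [0, -0.0105, 0, -0.043, 0]
    - [0, -0.0105, 0, -0.043, 0]

```text
t: 13.53
tool_pos: [0.6048, 0.2253, 0.2698]
tool_rot: [2.942, 1.1, 0.006]
contact_force: [0.1, 1.2, -0.2]
opening: 0.0111
grip_force: 44.5
```

```bash
cat >> h.py <<'E'
def look(name):
    p=eyes.get_image("scene");W=cloud(p)
    cv2.imwrite("pics/%s.png"%name,cv2.resize(p["img"][140:290,200:370],None,fx=4,fy=4,interpolation=2))
E
python3 - <<'E'
from h import *
go(.611,.2325,.069,.719); look("f")
E
```

```text
t 13.53 grasp [0.6054 0.2254 0.1151] yaw 0.716 tilt 0.004 -> shift [ 0.0087 -0.0018  0.0461] roll -0.003 | F [ 0.1  1.2 -0.2] open 0.0111 grip 44.5 q6 1.10
```

View pics/f.png

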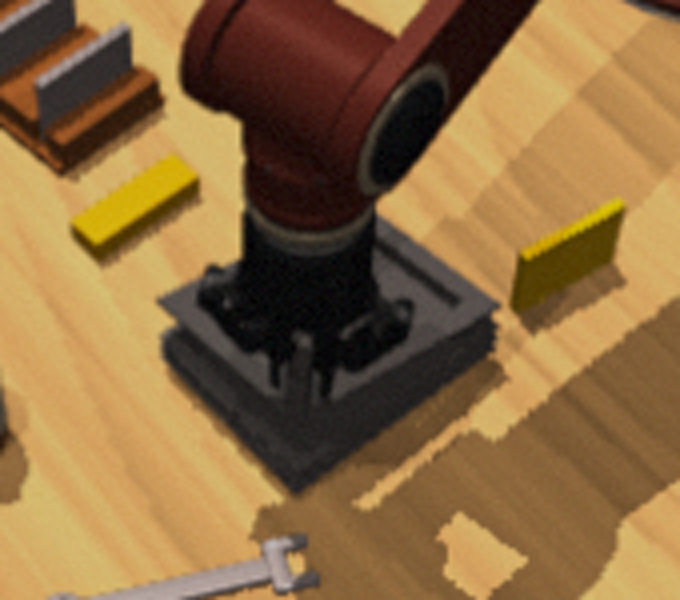

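The lug corner is up, the heel still sits in the stack, and the base has stayed down. Continuing the arc, then tightening the grip.

Emit:
apply_moves:
  plan:
    - [0, -0.002, 0, -0.005, 0]
    - [0, -0.004, 0, -0.01, 0]
    - [0, -0.006, 0, -0.015, 0]
    - [0, -0.009, 0, -0.02, 0]
    - [0, -0.011, 0, -0.025, 0]
    - [0, -0.014, 0, -0.031, 0]
    - [0, -0.0165, 0, -0.036, 0]
    - [0, -0.0165, 0, -0.036, 0]
    - [0, -0.0165, 0, -0.036, 0]

```text
t: 14.33
tool_pos: [0.5918, 0.2144, 0.3042]
tool_rot: [2.943, 1.1, 0.002]
contact_force: [0.9, 0.7, -1.6]
opening: 0.0118
grip_force: 44.5
```

Emit:
apply_moves:
  plan:
    - [0, 0, 0, 0, 0]
    - [0, 0, 0, 0, 0]
    - [0, 0, 0, 0, 0]
    - [0, 0, 0, 0, 0]
    - [0, 0, 0, -0.01, 0]
    - [0, 0, 0, -0.02, 0]
    - [0, 0, 0, -0.02, 0]
  newtons: 120

```text
t: 14.92
tool_pos: [0.5927, 0.2148, 0.3272]
tool_rot: [2.942, 1.1, 0.008]
contact_force: [0.5, 0.2, 0.4]
opening: 0.0103
grip_force: 116.8
```

```bash
python3 - <<'E'
from h import *
go(.611,.2325,.069,.719); look("g")
E
```

```text
t 14.92 grasp [0.5935 0.215  0.1725] yaw 0.716 tilt 0.005 -> shift [ 0.0243 -0.002   0.1036] roll -0.003 | F [0.5 0.2 0.4] open 0.0103 grip 116.8 q6 1.08
```

View pics/g.png

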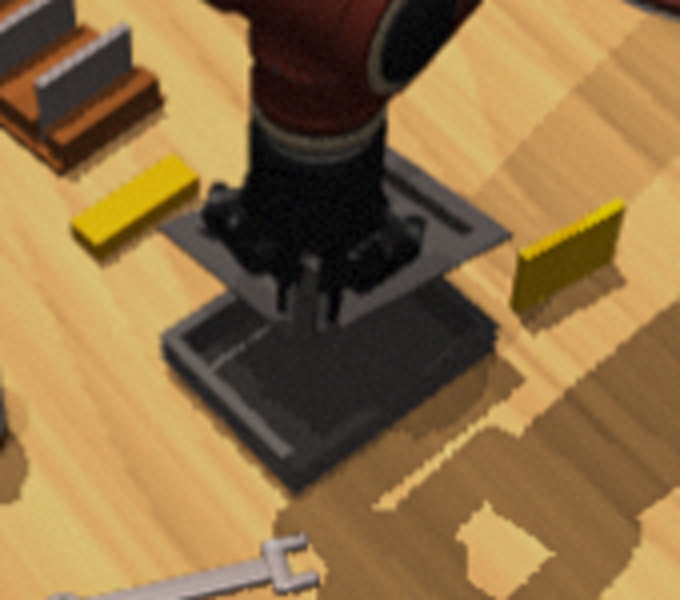

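The tray is loose, tipped about 0.35 rad, and the base is flat. Lifting away.

Emit:
apply_moves:
  plan:
    - [0, 0, 0, -0.008, 0]
    - [0, 0, 0, -0.02, 0]
    - [0, 0, 0, -0.035, 0]
    - [0, 0, 0, -0.05, 0]
    - [0, 0, 0, -0.065, 0]
    - [0, 0, 0, -0.08, 0]
    - [0, 0, 0, -0.095, 0]
    - [0, 0, 0, -0.108, 0]
    - [0, 0, 0, -0.116, 0]
    - [0, 0, 0, -0.12, 0]
    - [0, 0, 0, -0.12, 0]
    - [0, 0, 0, -0.12, 0]

```text
t: 15.97
tool_pos: [0.5917, 0.2145, 0.4429]
tool_rot: [-2.942, -1.1, 0.002]
contact_force: [-0.4, 0.2, -1.3]
opening: 0.0102
grip_force: 116.9
```

Emit:
apply_moves:
  plan:
    - [0, 0, 0, 0, 0]
    - [0, 0, 0, 0, 0]
    - [0, 0, 0, 0, 0]
    - [0, 0, 0, 0, 0]
    - [0, 0, 0, 0, 0]
    - [0, 0, 0, 0, 0]

```text
t: 16.47
tool_pos: [0.5918, 0.2145, 0.4434]
tool_rot: [-2.942, -1.1, 0.0]
contact_force: [0.1, -0.1, -1.4]
opening: 0.0105
grip_force: 116.9
```

```bash
python3 - <<'E'
from h import *
go(.611,.2325,.069,.719); look("i")
for n in ["scene","top"]:
    W=cloud(eyes.get_image(n)); P=W[sel(W,.36,.62,.02,.28,.09,.26)]
    c=np.linalg.lstsq(np.c_[P[:,:2],np.ones(len(P))],P[:,2],rcond=None)[0]; print(n,len(P),"tray z range",np.percentile(P[:,2],[1,50,99]),"tilt approx",np.arctan(np.hypot(*c[:2])))
    P=W[sel(W,.4,.66,.05,.27,.02,.06)]; print("base max z",np.percentile(P[:,2],98))
E
```

```text
t 16.47 grasp [0.5917 0.2145 0.2887] yaw 0.716 tilt 0.000 -> shift [ 0.0264 -0.0009  0.2197] roll -0.003 | F [ 0.1 -0.1 -1.4] open 0.0105 grip 116.9 q6 1.08
scene 1084 tray z range [0.21667652 0.24059899 0.25916968] tilt approx 0.22584202878898446
base max z 0.044199194036240744
top 1705 tray z range [0.20966705 0.23037499 0.25852052] tilt approx 0.18446447983534786Traceback (most recent call last):
  File "<stdin>", line 6, in <module>
    return _quantile_unchecked(
        a, q, axis, out, overwrite_input, method, keepdims, weights)
    return _ureduce(a,
                    func=_quantile_ureduce_func,
    ...<5 lines>...
                    overwrite_input=overwrite_input,
                    method=method)
    r = func(a, **kwargs)
    result = _quantile(arr,
                       quantiles=q,
    ...<2 lines>...
                       out=out,
                       weights=wgt)
    slices_having_nans = np.isnan(arr[-1, ...])
                                  ~~~^^^^^^^^^
IndexError: index -1 is out of bounds for axis 0 with size 0
```

View pics/i.png

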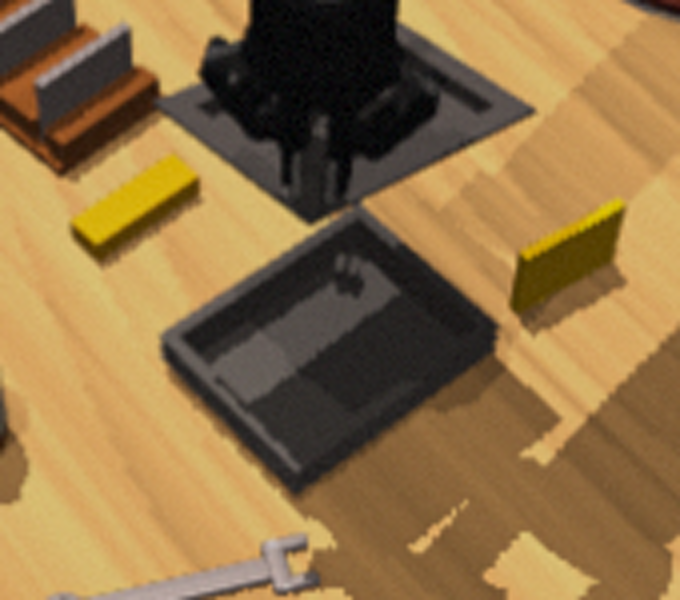

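```bash
python3 -c "
from h import *
s=telemetry.get_obs(); print(s['dq'],s['grip_force']); print(ctrl.finish_job())"
```

```text
[-0.00044914 -0.00120503  0.00061411 -0.00030787  0.00089536  0.00062592] 116.86486601829529
the job is handed in; nothing more can be done
None
```

I handed the job in at about 16.5 s: the plate stands fully down in the empty slot, and the tray is held still, lowest measured point about 210 mm up, tipped about 0.2 rad, with the lower trays flat; I judged the heel's seating during the peel only from a picture, and no verdict came back.

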